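Nest the hall dishes and tip in the cedar blocks

ROBOT

A 7-joint arm with a two-finger parallel gripper is mounted at the origin on the work surface. World frame = base frame: x ahead of the robot, y to its left, z up, the work surface at z = 0. Lengths are in m, angles in rad, forces in N, time in s.
With the tool pointing down it reaches from about 0.4 to 0.85 m from the base axis. Payload 10.4 kg.
Tool frame: the origin (TCP) lies at the very end of the fingers, on their centre line; the grasp point (between the pads) lies 19 mm behind it; z points along the fingers, y is the line along which they close (so a half turn about z gives the same grasp; the last joint's range is limited). The gripper opens to 87 mm and grips with 3 to 60 N. Pads are 19 mm wide; open, the fingers measure 117 mm over their backs; the gripper's body (75 mm by 190 mm) begins 51 mm behind the grasp point.
Start: joints at [-1.15, 0.332, -0.065, 1.46, 0.022, 1.35, -0.088], TCP at [0.268, 0.564, 0.2] pointing down, gripper open.
Joint ranges: [-2.6, 2.6], [-0.5, 2.12], [-1.47, 1.34], [0.16, 2.42], [-1.27, 4.41], [0.06, 2.06], [-2.6, 2.6]. Speed limits (rad/s): [2.22, 2.22, 2.79, 2.79, 3.14, 3.14, 3.14].

INTERFACE

Orientations are given as a unit quaternion [x, y, z, w].
In Python, from bench import * gives the robot as it stands.
- The arm moves only by the tool carry_out, never from a script. Its argument "deltas" is a list of rows, each an object with "hand": the finger opening in mm, from 0 to 87; "dp": the shift along the tool's x, y, z each as a share of 250 mm, from -1 to 1, a list of three; "spin": the turn about the tool's z as a share of pi rad, from -1 to 1. In form: [{"hand": hand, "dp": [dx, dy, dz], "spin": spin}, ...]. A call has 1 to 20 rows; each row is the pose to reach, as a shift and turn from the pose commanded when the call began, along the tool's axes at that moment, turning the shorter way round; what a row does not reach only later rows make up. A row lasts 1/10 s, in which the tool goes at most 50 mm and 8.59 degrees, less where a joint would pass 70% of its speed; a pose out of reach is approached as far as the arm can. A call with a number of a shift or a turn outside -1 to 1 is refused whole. A call with a gripper value outside its range is refused whole. The fingers move at their own pace and stop on an object; "force" is the grip in N (left out, the last holds). Time passes only in rows, so rows that repeat a pose let the fingers close. It gives the time, the measured TCP pose, the force, the opening and the grip force at its end, in the units of the state.
- read_state(): the state, without advancing time (a new reading comes with each control period).
- camera(name): name is "side" or "top" or "wrist"; returns the picture (384x512x3 uint8, red, green, blue); there is no depth.
- get_calibration(name): a dict with "fx", "fy", "cx", "cy" (pixels), "R" (3x3) and "t" (3): a world point X has camera coordinates R X + t; the wrist camera has in their place "mount" (4x4, takes a point from camera to tool coordinates, whose origin is the TCP and whose axes are the flange's). Camera axes: x right, y down, z forward; pixel columns grow to the right and rows downward; lengths in m; the calibration is good to about 2 mm. A picture is of the moment at which its call begins: read the wrist's pose just before it. get_calibration takes no time and is no camera call.
- close_job(): hands the job in; it is judged then, once.
The state is a dict: "time": time; "joint_positions": joint angles; "joint_vel": joint speeds; "joint_torque": joint torques, N m; "ee_pos": TCP position; "eef_rot": TCP orientation; "ft_force": force on the tool from outside, world axes, zero at the start; "torque": the same for the moment, N m; "width": finger opening in m; "grip_force": force on a finger pad.
Only numpy, scipy, OpenCV 4.12 (cv2) and the standard library are available. Lean on these libraries where they do the work, as an engineer would, in place of code of your own. Each camera call takes 0.05 s, during which the arm holds its last target. There are 200 camera calls.

TASK

Nest the three dishes by size on the ledge, upright and fully seated: the wooden middle one in the steel large one, and the orange small one in the middle one. Then take the blue scoop by its handle and tip it over the small dish so that all three cedar blocks slide off into it, without touching the blocks with the fingers, and lay the empty scoop flat on the ledge again. Leave the sunglasses case, door stop, polish tin and keys where they are.

Things in the scene. Friction and masses are not known exactly. Their poses are not given: they have to be found in the camera images.
- large_dish: Large stainless steel dish, 140 mm across the rim, 36 mm high, wall 8 mm (inside 124 mm at the mouth, about 92 mm at the floor), floor 6 mm thick. Origin: centre of its underside; z up its axis.
- middle_dish: Middle dish, pale wood, 112 mm across the rim, 52 mm high, wall 8 mm and upright over the top 26 mm (inside 96 mm at the mouth, about 68 mm at the floor), foot 84 mm across, floor 6 mm thick. Origin: centre of its underside; z up its axis. Seated in the large dish its rim stands 58 mm over the ledge.
- small_dish: Small dish, orange plastic, 84 mm across the rim, 66 mm high, wall 8 mm and upright over the top 36 mm (inside 68 mm at the mouth, about 44 mm at the floor), foot 60 mm across, floor 6 mm thick. Origin: centre of its underside; z up its axis. Seated in the middle dish in the large dish its rim stands 78 mm over the ledge.
- scoop: Blue plastic scoop tray, 140 g: pan 100 mm long (x), 52 mm wide, floor 4 mm thick, side walls 24 mm high and 44 mm apart inside, back wall (-x) 34 mm high, open at the front lip (+x). Level bar handle, 14 mm wide (y), 18 mm tall, 70 mm long, runs back from the back wall, top 36 mm over the ledge. Origin: centre of the pan's underside; x towards the lip, z up.
- scoop_grip (a point): Point to grip on the scoop's handle: 88 mm behind the pan's centre, mid-height of the handle, 27 mm over the pan's underside; axes as the scoop.
- scoop_lip (a point): Middle of the pan floor's front edge, 50 mm ahead of the pan's centre, 4 mm over its underside; axes as the scoop.
- cedar1: Smooth light-brown cedar freshener block, 22 x 18 x 15 mm, 12 g, lying in the scoop at the start. Origin: its centre.
- cedar2: Smooth light-brown cedar freshener block, 22 x 18 x 15 mm, 12 g, lying in the scoop at the start. Origin: its centre.
- cedar3: Smooth light-brown cedar freshener block, 22 x 18 x 15 mm, 12 g, lying in the scoop at the start. Origin: its centre.
- case: Sunglasses case, closed, black and grey plastic, 160 x 64 x 50 mm high; not part of the job. Origin: centre of its underside; long side along its x.
- door_stop: White plastic wedge door stop, 110 x 40 x 33 mm high; not part of the job. Origin: centre of its underside; long side along its x.
- polish_tin: Round lidded tin of polish, red with brass lid, 76 mm across, 27 mm high; not part of the job. Origin: centre of its underside
- keys: Key on a steel ring with a red fob, 135 mm long, 9 mm high; not part of the job. Origin: centre of its underside (of the ring); long side along its x.
Not all that is in view belongs to the job. Of the things shaped like the middle_dish, the wood one is meant.

How it is judged:
On the way, in this order (a step that is already met when the one before it is completed fails the run):
1. the middle dish is seated in the large dish and the small dish in the middle dish, upright (horizontal distance between middle_dish and large_dish below 0.01 m and z of middle_dish in the frame of large_dish between 0.002 and 0.011 m and angle between each of middle_dish, small_dish's own z axis and vertical below 0.1 rad and horizontal distance between small_dish and middle_dish below 0.01 m and z of small_dish in the frame of middle_dish between 0.002 and 0.011 m and angle between large_dish's own z axis and vertical below 0.08 rad and height (world z) of large_dish below 0.008 m), for 0.2 s.
2. the scoop is tipped by more than 0.3 rad with its lip over the small dish (within 70 mm of its axis) (angle between scoop's own z axis and vertical above 0.3 rad and horizontal distance between scoop_lip and small_dish below 0.07 m), for 0.05 s.
At the end, for the whole second after the job is handed in: Middle dish in the large one and small in the middle one: within 10 mm of its axis, underside 2 to 11 mm above the outer one's, tilt under 0.1 rad, large one flat on the ledge. All 3 cedar blocks in the small dish, below its rim. Scoop flat on the ledge (8 mm, 0.1 rad). All at rest (all of step 1 and horizontal distance between each of cedar1, cedar2, cedar3 and small_dish below 0.034 m and z of cedar1 in the frame of small_dish between 0.006 and 0.066 m and linear speed of each of cedar1, cedar2, cedar3, scoop, small_dish, middle_dish below 0.03 m/s and z of cedar2 in the frame of small_dish between 0.006 and 0.066 m and z of cedar3 in the frame of small_dish between 0.006 and 0.066 m and angle between scoop's own z axis and vertical below 0.1 rad and height (world z) of scoop between -0.008 and 0.008 m); the robot touches nothing.
It fails at once if another thing on the ledge (case, door stop, tin, keys) is pushed more than 30 mm from its place (distance of any of case, door_stop, polish_tin, keys from where it was at the start of the episode above 0.03 m).
It fails at once if the fingers touch a cedar block (contact force between the fingers and cedar1 above 0.5 N or contact force between the fingers and cedar2 above 0.5 N or contact force between the fingers and cedar3 above 0.5 N).
It also fails if it takes over 72 s, if anything falls off the work surface, if the arm or the gripper's body presses on something with over 40 N, if the wrist force passes 120 N, or if a joint passes its speed limit or range.

## Working session

There is one attempt and no reset: what is moved stays moved. The work goes in short steps, Python scripts to look and compute and a tool call to move; the robot and the scene stay as the last step left them, time stands still between calls to the robot, and variables do not carry over. Pictures are saved under pics/ and viewed, at most 10 in all, crops included, and the job is handed in when it is done.

Besides the shell and the picture viewer there is one more tool, called after "Emit:" as name([rows], argument=value, ...), one row to a line, values as JSON. carry_out: Moves the arm, as the interface text tells. Its arguments: {"type":"object","properties":{"deltas":{"type":"array","items":{"type":"object","properties":{"hand":{"type":"number"},"dp":{"type":"array","items":{"type":"number","minimum":-1,"maximum":1}},"spin":{"type":"number","minimum":-1,"maximum":1}}}},"force":{"type":"number"}},"required":["deltas"]}

```bash
mkdir -p pics; python3 - <<'E'
from bench import *
import cv2
for n in("top","side"):
    im=camera(n); cv2.imwrite(f"pics/{n}0.png",im[:,:,::-1]); c=get_calibration(n); print(n,c)
print(get_calibration("wrist")); print(read_state())
E
```

```text
top {'fx': 402.7481588498721, 'fy': 402.7481588498721, 'cx': 247.43540840254624, 'cy': 189.8837528011358, 'R': array([[-2.41244150e-02, -9.99708733e-01, -6.79485056e-04],
       [-9.95573839e-01,  2.40863789e-02, -9.08436945e-02],
       [ 9.08336010e-02, -1.51507344e-03, -9.95864931e-01]]), 't': array([0.03988395, 0.48186722, 1.23633959])}
side {'fx': 397.7856273725947, 'fy': 397.7856273725947, 'cx': 256.08733427869447, 'cy': 199.98588777473492, 'R': array([[ 0.99682876, -0.07956078, -0.00158075],
       [-0.05685135, -0.69811833, -0.71372174],
       [ 0.05568071,  0.71154823, -0.70042756]]), 't': array([-0.45256794,  0.07574229,  1.17225369])}
{'fx': 308.57023134300056, 'fy': 308.57023134300056, 'cx': 253.5400863651776, 'cy': 190.14570728259636, 'mount': array([[-9.54266549e-05, -9.60396580e-01, -2.78636681e-01,
         7.62117652e-02],
       [ 9.99999936e-01,  4.48535880e-06, -3.57936980e-04,
         3.96476205e-04],
       [ 3.45011237e-04, -2.78636697e-01,  9.60396518e-01,
        -1.84832094e-01],
       [ 0.00000000e+00,  0.00000000e+00,  0.00000000e+00,
         1.00000000e+00]])}
{'time': 0.1, 'joint_positions': array([-1.14957125,  0.33275998, -0.06470248,  1.46083688,  0.02160378,
        1.34990829, -0.08851425]), 'joint_vel': array([ 0.0001663 , -0.00348185,  0.00072043, -0.00257746,  0.00021512,
       -0.00041562, -0.00068556]), 'joint_torque': array([ 1.19833679e-03, -6.24538207e+01,  2.48112122e-02, -3.90710771e+01,
       -6.13593799e-02,  3.66463617e-02,  6.74549619e-05]), 'ee_pos': array([0.26821961, 0.56411414, 0.1991737 ]), 'eef_rot': array([ 2.20091863e-01,  9.75478960e-01, -5.99313981e-04, -1.05168097e-04]), 'ft_force': array([-1.32428779,  0.54227303, -0.39287912]), 'torque': array([ 0.04025736, -0.02211741,  0.02342958]), 'grip_force': 0.0, 'width': 0.086811451315557}
```

View pics/top0.png

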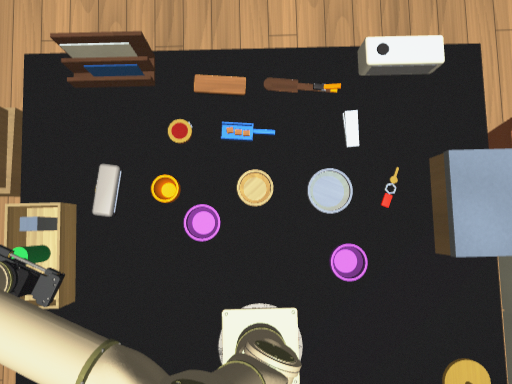

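View pics/side0.png

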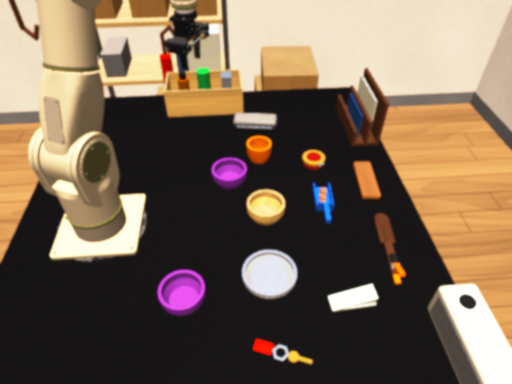

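The top view shows three dishes shaped like the middle one: wood at (255,188), and purple at (202,223) and (349,262). The wood one fits the description. The steel dish is at (330,191), the orange one at (165,188), and the scoop at (237,131) with its handle to the right and lip to the left. Next I'll measure them and confirm in an enlarged crop.

```bash
cat > h.py <<'E'
from bench import *
import cv2, numpy as np
from scipy.optimize import least_squares
def cast(n,uv,z):
    c=get_calibration(n); uv=np.atleast_2d(uv).astype(float)
    d=np.c_[(uv[:,0]-c["cx"])/c["fx"],(uv[:,1]-c["cy"])/c["fy"],np.ones(len(uv))]@c["R"]
    o=-c["R"].T@c["t"]; return o+d*((z-o[2])/d[:,2])[:,None]
def blob(im,lo,hi,near):
    m=cv2.inRange(cv2.cvtColor(im,cv2.COLOR_RGB2HSV),lo,hi)
    cs,_=cv2.findContours(m,cv2.RETR_EXTERNAL,cv2.CHAIN_APPROX_NONE)
    cs=[c for c in cs if cv2.contourArea(c)>30]
    return min(cs,key=lambda c:np.hypot(*(c[:,0].mean(0)-near)))[:,0]
def circ(p,r=None):
    f=lambda q:np.hypot(p[:,0]-q[0],p[:,1]-q[1])-q[2]
    return least_squares(f,[*p[:,:2].mean(0),.05],loss="soft_l1",f_scale=.001).x
E
cat > m.py <<'E'
from h import *
D=dict(small=((8,120,60),(22,255,255),.066,(165,188),(259,149)),middle=((14,40,90),(30,150,255),.052,(255,188),(266,206)),large=((85,10,90),(125,90,255),.036,(330,191),(270,273)))
for n in("top","side"):
    im=camera(n)
    for k,(lo,hi,z,a,b) in D.items():
        c=blob(im,lo,hi,a if n=="top" else b); print(n,k,circ(cast(n,c,z)).round(4),len(c),c.min(0),c.max(0))
    c=blob(im,(95,120,60),(120,255,255),(247,131) if n=="top" else (323,200))
    p=cast(n,c,.03)[:,:2]; r=cv2.minAreaRect((p*1000).astype(np.float32)); print(n,"scoop",r,p.min(0),p.max(0))
    if n=="top":
        print("handle y-slices", [ (round(y,3),p[abs(p[:,1]-y)<.006,0].round(4).tolist()) for y in (-.03,-.05,-.07,-.09)])
        a=cv2.resize(im[105:245,140:380],None,fx=3.3,fy=3.3,interpolation=cv2.INTER_CUBIC)
        cv2.imwrite("pics/crop.png",a[:,:,::-1])
E
python3 m.py
```

```text
top small [0.4895 0.2765 0.0439] 83 [150 174] [180 202]
top middle [0.4874 0.0057 0.0557] 103 [237 169] [273 206]
top large [ 0.4742 -0.226   0.0694] 127 [308 168] [352 213]
top scoop ((666.4132690429688, 22.912506103515625), (171.8761444091797, 60.02836608886719), 85.36469268798828) [ 0.6357185  -0.06303212] [0.70195923 0.11039527]
handle y-slices [(-0.03, [0.6571, 0.6571, 0.657, 0.6569, 0.6729, 0.673, 0.6731, 0.6731]), (-0.05, [0.6566, 0.6565, 0.6565, 0.6725, 0.6725, 0.6726, 0.6727]), (-0.07, []), (-0.09, [])]
side small [0.4827 0.2567 0.0662] 84 [245 134] [272 163]
side middle [0.4825 0.0083 0.058 ] 99 [246 188] [285 216]
side large [ 0.4697 -0.2226  0.0698] 142 [241 249] [297 294]
side scoop ((661.3698120117188, 17.719436645507812), (175.55458068847656, 63.9217414855957), 85.33567810058594) [ 0.62814883 -0.07028076] [0.69887958 0.10746835]
```

View pics/crop.png

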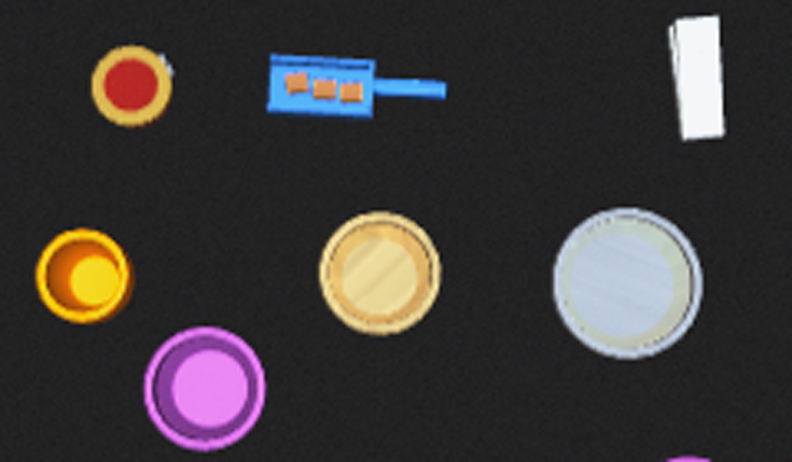

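The crop confirms the wooden dish at crop (380,273), with the purple decoys clearly different. Measured radii agree with the sizes given (55.7 and 69.4 mm). I'll start by moving over and turning the tool so its y axis lies along world x.

Emit:
carry_out([
  {"hand": 40,"dp": [-0.97,-0.775,0],"spin": 0.36},
  {"hand": 40,"dp": [-0.97,-0.775,0],"spin": 0.36},
  {"hand": 40,"dp": [-0.97,-0.775,0],"spin": 0.36},
  {"hand": 40,"dp": [-0.97,-0.775,0],"spin": 0.36},
  {"hand": 40,"dp": [-0.97,-0.775,0],"spin": 0.36},
  {"hand": 40,"dp": [-0.97,-0.775,0],"spin": 0.36},
  {"hand": 40,"dp": [-0.97,-0.775,0],"spin": 0.36},
  {"hand": 40,"dp": [-0.97,-0.775,0],"spin": 0.36},
  {"hand": 40,"dp": [-0.97,-0.775,0],"spin": 0.36},
  {"hand": 40,"dp": [-0.97,-0.775,0],"spin": 0.36},
], force=40)

```text
time: 1.2
ee_pos: [0.4039, 0.2857, 0.1998]
eef_rot: [0.707, 0.707, -0.0, -0.0]
ft_force: [0.2, 0.5, 0.8]
width: 0.0401
grip_force: 0.0
```

Emit:
carry_out([
  {"hand": 40,"dp": [-1,0.54,0.2]},
  {"hand": 40,"dp": [-1,0.54,0.2]},
  {"hand": 40,"dp": [-1,0.54,0.2]},
  {"hand": 40,"dp": [-1,0.54,0.2]},
  {"hand": 40,"dp": [-1,0.54,0.2]},
  {"hand": 40,"dp": [-1,0.54,0.2]},
  {"hand": 40,"dp": [-1,0.54,0.2]},
  {"hand": 40,"dp": [-1,0.54,0.2]},
])

```text
schema error: expected keys hand, dp, spin
```

```bash
cat >> h.py <<'E'
def wcast(uv,z,s):
    from scipy.spatial.transform import Rotation as Ro
    c=get_calibration("wrist"); R=Ro.from_quat(s["eef_rot"]).as_matrix(); M=c["mount"]; uv=np.atleast_2d(uv).astype(float)
    d=np.c_[(uv[:,0]-c["cx"])/c["fx"],(uv[:,1]-c["cy"])/c["fy"],np.ones(len(uv))]@M[:3,:3].T@R.T
    o=s["ee_pos"]+R@M[:3,3]; return o+d*((z-o[2])/d[:,2])[:,None]
E
python3 - <<'E'
from h import *
s=read_state(); print(s["ee_pos"]); im=camera("wrist"); cv2.imwrite("pics/w1.png",im[:,:,::-1])
m=cv2.inRange(cv2.cvtColor(im,cv2.COLOR_RGB2HSV),(14,40,90),(30,150,255))
cs,_=cv2.findContours(m,cv2.RETR_EXTERNAL,cv2.CHAIN_APPROX_NONE)
for c in cs:
    if cv2.contourArea(c)>2000: print(cv2.boundingRect(c),circ(wcast(c[:,0],.052,s)))
E
```

```text
[0.4039285  0.28565488 0.19979271]
```

View pics/w1.png

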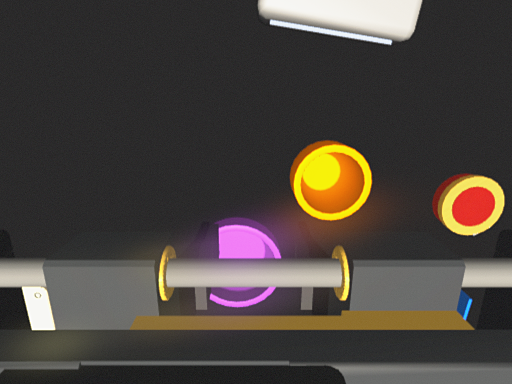

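The move was refused because "spin" is required. The wrist picture shows the orange dish with its rim centred near (332,181), so I'll measure it from this frame too.

Emit:
carry_out([
  {"hand": 40,"dp": [-1,0.54,0.2],"spin": 0},
  {"hand": 40,"dp": [-1,0.54,0.2],"spin": 0},
  {"hand": 40,"dp": [-1,0.54,0.2],"spin": 0},
  {"hand": 40,"dp": [-1,0.54,0.2],"spin": 0},
  {"hand": 40,"dp": [-1,0.54,0.2],"spin": 0},
  {"hand": 40,"dp": [-1,0.54,0.2],"spin": 0},
  {"hand": 40,"dp": [-1,0.54,0.2],"spin": 0},
  {"hand": 40,"dp": [-1,0.54,0.2],"spin": 0},
])

```text
time: 2.05
ee_pos: [0.5382, 0.0346, 0.1494]
eef_rot: [0.708, 0.706, -0.0, -0.0]
ft_force: [-0.4, 0.6, -0.8]
width: 0.0405
grip_force: 0.0
```

```bash
python3 - <<'E'
from h import *
s=dict(ee_pos=np.array([.4039285,.28565488,.19979271]),eef_rot=[.7071,.7071,0,0])
im=cv2.imread("pics/w1.png")[:,:,::-1].copy()
m=cv2.inRange(cv2.cvtColor(im,cv2.COLOR_RGB2HSV),(12,120,235),(32,255,255)); m[:, :280]=0; m[:,400:]=0
cs,_=cv2.findContours(m,cv2.RETR_EXTERNAL,cv2.CHAIN_APPROX_NONE)
c=max(cs,key=cv2.contourArea); print(cv2.boundingRect(c),circ(wcast(c[:,0],.066,s)))
s=read_state(); print(s["ee_pos"])
E
```

```text
(294, 144, 78, 76) [0.48812693 0.27755503 0.04116151]
[0.53816299 0.03461542 0.1494205 ]
```

Emit:
carry_out([
  {"hand": 36,"dp": [-0.116,0.004,0.1],"spin": 0},
  {"hand": 36,"dp": [-0.116,0.004,0.2],"spin": 0},
  {"hand": 36,"dp": [-0.116,0.004,0.3],"spin": 0},
  {"hand": 36,"dp": [-0.116,0.004,0.4],"spin": 0},
  {"hand": 36,"dp": [-0.116,0.004,0.456],"spin": 0},
  {"hand": 36,"dp": [-0.116,0.004,0.456],"spin": 0},
  {"hand": 0,"dp": [-0.116,0.004,0.456],"spin": 0},
  {"hand": 0,"dp": [-0.116,0.004,0.456],"spin": 0},
  {"hand": 0,"dp": [-0.116,0.004,0.456],"spin": 0},
  {"hand": 0,"dp": [-0.116,0.004,0.456],"spin": 0},
  {"hand": 0,"dp": [-0.116,0.004,0.456],"spin": 0},
  {"hand": 0,"dp": [-0.116,0.004,0.456],"spin": 0},
  {"hand": 0,"dp": [-0.116,0.004,0.456],"spin": 0},
], force=40)

```text
time: 3.35
ee_pos: [0.5391, 0.0059, 0.0359]
eef_rot: [0.709, 0.706, 0.0, -0.0]
ft_force: [-0.4, -0.2, -0.7]
width: 0.0006
grip_force: 0.0
```

```bash
python3 - <<'E'
from h import *
a=camera("side")[120:300,180:360]; b=camera("wrist")
cv2.imwrite("pics/x1.png",np.hstack([cv2.resize(a,(384,384)),cv2.resize(b,(412,384))])[:,:,::-1])
E
```

```text
(no output)
```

View pics/x1.png

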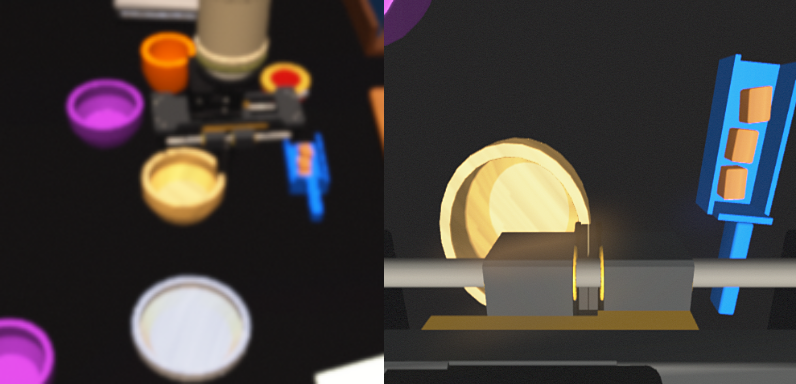

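```bash
python3 - <<'E'
from h import *
s=read_state(); print(s["ee_pos"],s["width"]); im=camera("wrist")
m=cv2.inRange(cv2.cvtColor(im,cv2.COLOR_RGB2HSV),(14,40,120),(30,150,255)); m[225:]=0; m[:,258:]=0
cs,_=cv2.findContours(m,cv2.RETR_EXTERNAL,cv2.CHAIN_APPROX_NONE)
c=max(cs,key=cv2.contourArea)[:,0]; c=c[(c[:,1]<222)&(c[:,0]<250)]
c=c[[i for i,q in enumerate(c) if q[1]<=c[abs(c[:,0]-q[0])<1][:,1].min()+2 or q[0]<=c[abs(c[:,1]-q[1])<1][:,0].min()+2]]
print(c.min(0),c.max(0),circ(wcast(c,.052,s)))
print(wcast([[163,225]],.052,s))
im=camera("top"); c=blob(im,(14,40,90),(30,150,255),(255,188)); print(c.min(0),c.max(0),circ(cast("top",c,.052)),len(c))
E
```

```text
[0.5390486  0.00581489 0.03582117] -4.519142403494798e-05
[ 69 138] [249 221] [0.48865949 0.00486078 0.05776194]
[[0.48604487 0.01234372 0.052     ]]
[190 123] [297 383] [0.30029127 0.40466593 0.50642123] 1101
```

```bash
python3 - <<'E'
from h import *
a=camera("side")[165:235,230:310]; b=camera("wrist")[150:320,130:330]
cv2.imwrite("pics/x2.png",np.hstack([cv2.resize(a,(400,350),interpolation=2),cv2.resize(b,(400,350),interpolation=2)])[:,:,::-1])
c=get_calibration("wrist"); M=np.linalg.inv(c["mount"])
for p in ([0,0,0],[0,.02,0],[.0095,0,0],[0,0,-.019]):
    q=M[:3,:3]@p+M[:3,3]; print(p,q[:2]/q[2]*c["fx"]+[c["cx"],c["cy"]])
s=read_state(); c=get_calibration("side"); q=c["R"]@s["ee_pos"]+c["t"]; print(q[:2]/q[2]*c["fx"]+[c["cx"],c["cy"]])
E
```

```text
[0, 0, 0] [253.17665642 224.36546222]
[0, 0.02, 0] [284.21389934 224.35207221]
[0.0095, 0, 0] [253.17036272 210.47434247]
[0, 0, -0.019] [253.16899978 236.85972351]
[284.45525465 205.19329355]
```

View pics/x2.png

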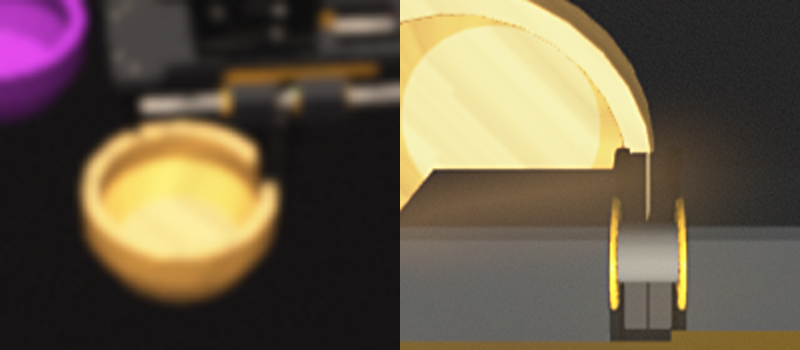

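Emit:
carry_out([
  {"hand": 0,"dp": [0,0,-0.04],"spin": 0},
  {"hand": 0,"dp": [0,0,-0.08],"spin": 0},
  {"hand": 0,"dp": [0,0,-0.12],"spin": 0},
  {"hand": 0,"dp": [0,0,-0.12],"spin": 0},
])

```text
time: 4.05
ee_pos: [0.5403, 0.0059, 0.0679]
eef_rot: [0.709, 0.706, 0.001, 0.001]
ft_force: [0.5, 0.3, 0.1]
width: 0.0002
grip_force: 0.0
```

```bash
python3 - <<'E'
from h import *
s=read_state(); print(s["ee_pos"],s["width"],s["grip_force"],s["ft_force"])
a=camera("side")[150:235,210:310]; b=camera("wrist")[100:320,80:330]
cv2.imwrite("pics/x3.png",np.hstack([cv2.resize(a,(400,350),interpolation=2),cv2.resize(b,(400,350),interpolation=2)])[:,:,::-1])
E
```

```text
[0.54032123 0.00594735 0.0678554 ] 0.00018966953471966926 0.0 [0.46064773 0.27421053 0.0624978 ]
```

View pics/x3.png

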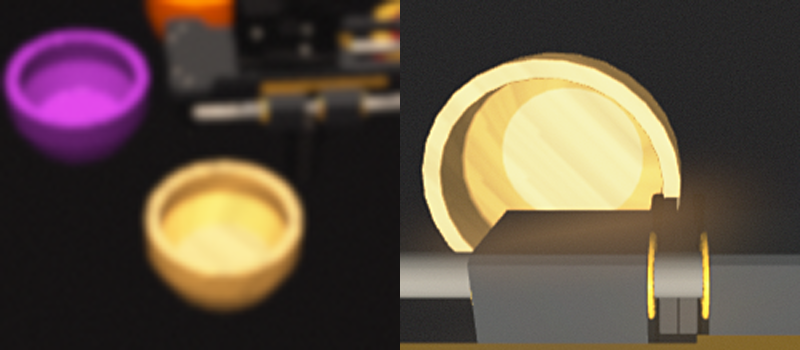

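The dish wasn't lifted and the fingers closed with no contact. I'll retry gently, closing in stages to see where contact occurs.

Emit:
carry_out([
  {"hand": 36,"dp": [0,0,0],"spin": 0},
  {"hand": 36,"dp": [0,-0.012,0],"spin": 0},
  {"hand": 36,"dp": [0,-0.012,0],"spin": 0},
  {"hand": 36,"dp": [0,-0.012,0],"spin": 0},
  {"hand": 36,"dp": [0,-0.012,0.05],"spin": 0},
  {"hand": 36,"dp": [0,-0.012,0.1],"spin": 0},
  {"hand": 30,"dp": [0,-0.012,0.14],"spin": 0},
  {"hand": 20,"dp": [0,-0.012,0.14],"spin": 0},
  {"hand": 16,"dp": [0,-0.012,0.14],"spin": 0},
  {"hand": 14,"dp": [0,-0.012,0.14],"spin": 0},
  {"hand": 12,"dp": [0,-0.012,0.14],"spin": 0},
], force=15)

```text
time: 5.25
ee_pos: [0.5364, 0.0059, 0.0313]
eef_rot: [0.709, 0.706, 0.0, 0.0]
ft_force: [0.5, -0.3, -0.7]
width: 0.0138
grip_force: 0.0
```

Emit:
carry_out([
  {"hand": 9,"dp": [0,0,0],"spin": 0},
  {"hand": 7,"dp": [0,0,0],"spin": 0},
  {"hand": 6,"dp": [0,0,0],"spin": 0},
  {"hand": 5,"dp": [0,0,0],"spin": 0},
], force=15)

```text
time: 5.65
ee_pos: [0.5361, 0.0059, 0.0309]
eef_rot: [0.709, 0.706, 0.0, -0.0]
ft_force: [-0.5, -0.1, 0.3]
width: 0.0056
grip_force: 0.0
```

```bash
python3 - <<'E'
from h import *
s=read_state(); print(s["ee_pos"],s["width"],s["grip_force"],s["ft_force"])
a=camera("side")[165:235,230:310]; b=camera("wrist")[150:320,130:330]
cv2.imwrite("pics/x4.png",np.hstack([cv2.resize(a,(400,350),interpolation=2),cv2.resize(b,(400,350),interpolation=2)])[:,:,::-1])
E
```

```text
[0.53607528 0.00585923 0.03087354] 0.005613425609315006 0.0 [-0.49039719 -0.13894577  0.30332708]
```

View pics/x4.png

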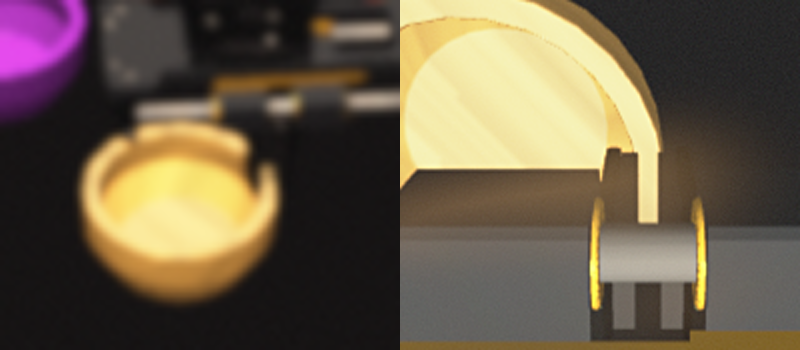

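The wall is centred between the fingers, yet there is still no contact. The effective pads probably sit higher, near the grasp point, so I'll go deeper.

Emit:
carry_out([
  {"hand": 24,"dp": [0,0,0],"spin": 0},
  {"hand": 24,"dp": [0,0,0],"spin": 0},
  {"hand": 24,"dp": [0,0,0],"spin": 0},
  {"hand": 24,"dp": [0,0,0.02],"spin": 0},
  {"hand": 24,"dp": [0,0,0.044],"spin": 0},
  {"hand": 10,"dp": [0,0,0.044],"spin": 0},
  {"hand": 6,"dp": [0,0,0.044],"spin": 0},
  {"hand": 3,"dp": [0,0,0.044],"spin": 0},
  {"hand": 3,"dp": [0,0,0.044],"spin": 0},
  {"hand": 3,"dp": [0,0,0.044],"spin": 0},
], force=15)

```text
time: 6.75
ee_pos: [0.5361, 0.0059, 0.0199]
eef_rot: [0.709, 0.706, 0.0, -0.0]
ft_force: [-0.2, 0.7, -0.3]
width: 0.0091
grip_force: 15.6
```

Contact at TCP z 0.020, so the real finger ends are about 20 mm above the reported TCP. Now to lift and carry it over the large dish.

Emit:
carry_out([
  {"hand": 3,"dp": [0,0,-0.05],"spin": 0},
  {"hand": 3,"dp": [0,0,-0.15],"spin": 0},
  {"hand": 3,"dp": [0,0,-0.3],"spin": 0},
  {"hand": 3,"dp": [-0.1,0,-0.36],"spin": 0},
  {"hand": 3,"dp": [-0.25,-0.02,-0.36],"spin": 0},
  {"hand": 3,"dp": [-0.4,-0.052,-0.36],"spin": 0},
  {"hand": 3,"dp": [-0.55,-0.052,-0.36],"spin": 0},
  {"hand": 3,"dp": [-0.7,-0.052,-0.36],"spin": 0},
  {"hand": 3,"dp": [-0.82,-0.052,-0.36],"spin": 0},
  {"hand": 3,"dp": [-0.924,-0.052,-0.36],"spin": 0},
  {"hand": 3,"dp": [-0.924,-0.052,-0.36],"spin": 0},
  {"hand": 3,"dp": [-0.924,-0.052,-0.36],"spin": 0},
], force=40)

```text
time: 7.95
ee_pos: [0.5221, -0.2253, 0.1104]
eef_rot: [0.709, 0.705, 0.0, 0.0]
ft_force: [0.3, 1.0, -1.2]
width: 0.0087
grip_force: 40.3
```

```bash
python3 - <<'E'
from h import *
s=read_state(); print(s["ee_pos"],s["width"],s["grip_force"],s["ft_force"])
a=camera("side")[190:330,190:350]; b=camera("wrist")
cv2.imwrite("pics/x5.png",np.hstack([cv2.resize(a,(400,350),interpolation=2),cv2.resize(b,(400,350),interpolation=2)])[:,:,::-1])
E
```

```text
[ 0.52209072 -0.2253049   0.11038767] 0.008688175547407211 40.29276251792908 [ 0.32556463  0.96279813 -1.19113669]
```

View pics/x5.png

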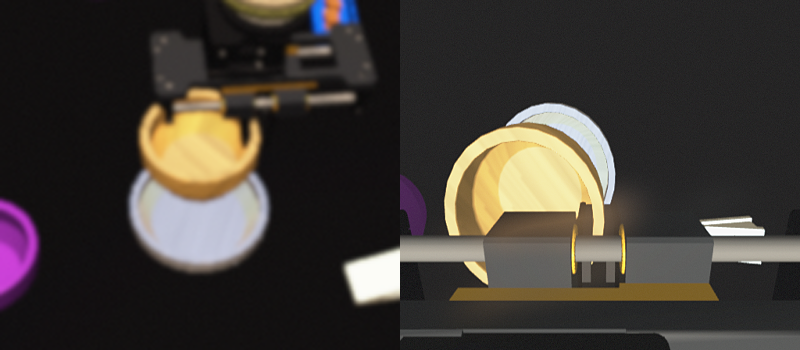

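The middle dish is held level over the steel dish. I'll lower, release and rise.

Emit:
carry_out([
  {"hand": 3,"dp": [0,0.004,0.12],"spin": 0},
  {"hand": 3,"dp": [0,0.004,0.22],"spin": 0},
  {"hand": 3,"dp": [0,0.004,0.27],"spin": 0},
  {"hand": 3,"dp": [0,0.004,0.3],"spin": 0},
  {"hand": 3,"dp": [0,0.004,0.32],"spin": 0},
  {"hand": 3,"dp": [0,0.004,0.33],"spin": 0},
  {"hand": 3,"dp": [0,0.004,0.33],"spin": 0},
])

```text
time: 8.75
ee_pos: [0.5234, -0.2251, 0.0277]
eef_rot: [0.708, 0.706, 0.0, 0.0]
ft_force: [0.6, 0.5, -1.6]
width: 0.0084
grip_force: 40.3
```

Emit:
carry_out([
  {"hand": 24,"dp": [0,0,0],"spin": 0},
  {"hand": 24,"dp": [0,0,0],"spin": 0},
  {"hand": 24,"dp": [0,0,0],"spin": 0},
  {"hand": 24,"dp": [0,0,-0.1],"spin": 0},
  {"hand": 24,"dp": [0,0,-0.3],"spin": 0},
  {"hand": 24,"dp": [0.2,0,-0.5],"spin": 0},
  {"hand": 24,"dp": [0.4,0,-0.5],"spin": 0},
  {"hand": 24,"dp": [0.6,0,-0.5],"spin": 0},
  {"hand": 24,"dp": [0.8,0,-0.5],"spin": 0},
  {"hand": 24,"dp": [1,0,-0.5],"spin": 0},
  {"hand": 24,"dp": [1,0,-0.5],"spin": 0},
])

```text
time: 9.85
ee_pos: [0.5238, 0.0311, 0.1526]
eef_rot: [0.706, 0.708, 0.001, -0.001]
ft_force: [0.5, -0.9, -0.3]
width: 0.0242
grip_force: 0.0
```

```bash
cat > n.py <<'E'
from h import *
D=dict(small=((8,120,60),(22,255,255),.078,(325,191),(270,262)),middle=((14,40,90),(30,150,255),.058,(325,191),(270,262)),large=((85,10,90),(125,90,255),.036,(330,191),(270,273)))
s=read_state(); print(s["ee_pos"])
for n in("top","side"):
    im=camera(n)
    for k,(lo,hi,z,a,b) in D.items():
        c=blob(im,lo,hi,a if n=="top" else b); print(n,k,circ(cast(n,c,z)).round(4),len(c),c.min(0),c.max(0))
E
python3 n.py
```

```text
[0.52381622 0.03109042 0.15260591]
top small [ 0.4735 -0.2176  0.0448] 87 [315 174] [345 204]
top middle [ 0.4749 -0.2211  0.0561] 105 [311 171] [348 208]
top large [ 0.4742 -0.226   0.0693] 127 [308 168] [352 213]
side small [ 0.4692 -0.2287  0.0455] 192 [250 246] [289 274]
side middle [ 0.4699 -0.2252  0.0605] 187 [247 246] [292 288]
side large [ 0.4701 -0.2212  0.069 ] 189 [241 257] [297 294]
```

The middle dish is seated: circle radii and x centres match the steel dish in both views. Next the small dish.

Emit:
carry_out([
  {"hand": 30,"dp": [0.2,0.004,0],"spin": 0},
  {"hand": 30,"dp": [0.4,0.004,0],"spin": 0},
  {"hand": 30,"dp": [0.6,0.004,0],"spin": 0},
  {"hand": 30,"dp": [0.8,0.004,0],"spin": 0},
  {"hand": 30,"dp": [0.98,0.004,0.05],"spin": 0},
  {"hand": 30,"dp": [0.98,0.004,0.15],"spin": 0},
  {"hand": 30,"dp": [0.98,0.004,0.3],"spin": 0},
  {"hand": 30,"dp": [0.98,0.004,0.4],"spin": 0},
  {"hand": 30,"dp": [0.98,0.004,0.47],"spin": 0},
  {"hand": 30,"dp": [0.98,0.004,0.474],"spin": 0},
  {"hand": 16,"dp": [0.98,0.004,0.474],"spin": 0},
  {"hand": 10,"dp": [0.98,0.004,0.474],"spin": 0},
  {"hand": 3,"dp": [0.98,0.004,0.474],"spin": 0},
  {"hand": 3,"dp": [0.98,0.004,0.474],"spin": 0},
  {"hand": 3,"dp": [0.98,0.004,0.474],"spin": 0},
  {"hand": 3,"dp": [0.98,0.004,0.474],"spin": 0},
], force=20)

```text
time: 11.55
ee_pos: [0.527, 0.2703, 0.0348]
eef_rot: [0.709, 0.706, 0.001, 0.0]
ft_force: [0.2, -0.4, 5.9]
width: 0.0092
grip_force: 20.2
```

Emit:
carry_out([
  {"hand": 3,"dp": [0,0,-0.05],"spin": 0},
  {"hand": 3,"dp": [0,0,-0.15],"spin": 0},
  {"hand": 3,"dp": [0,0,-0.3],"spin": 0},
  {"hand": 3,"dp": [0,0,-0.45],"spin": 0},
  {"hand": 3,"dp": [-0.2,-0.02,-0.5],"spin": 0},
  {"hand": 3,"dp": [-0.4,-0.05,-0.5],"spin": 0},
  {"hand": 3,"dp": [-0.6,-0.05,-0.5],"spin": 0},
  {"hand": 3,"dp": [-0.8,-0.05,-0.5],"spin": 0},
  {"hand": 3,"dp": [-1,-0.05,-0.5],"spin": 0},
  {"hand": 3,"dp": [-1,-0.05,-0.5],"spin": 0},
  {"hand": 3,"dp": [-1,-0.05,-0.5],"spin": 0},
], force=40)

```text
time: 12.65
ee_pos: [0.5124, 0.0186, 0.1594]
eef_rot: [0.71, 0.705, 0.0, -0.0]
ft_force: [0.1, 0.7, -0.8]
width: 0.0082
grip_force: 39.8
```

```bash
python3 - <<'E'
from h import *
s=read_state(); print(s["ee_pos"],s["width"],s["grip_force"],s["ft_force"])
zr=s["ee_pos"][2]+.032
im=camera("wrist"); cv2.imwrite("pics/w6.png",im[:,:,::-1])
hsv=cv2.cvtColor(im,cv2.COLOR_RGB2HSV)
m=cv2.inRange(hsv,(8,120,60),(32,255,255)); m[235:]=0
cs,_=cv2.findContours(m,cv2.RETR_EXTERNAL,cv2.CHAIN_APPROX_NONE)
c=max(cs,key=cv2.contourArea)[:,0]; print(c.min(0),c.max(0))
h=cv2.convexHull(c)[:,0]
e=np.array([q for q in c if q[1]<220 and abs(cv2.pointPolygonTest(h,(float(q[0]),float(q[1])),True))<1.5])
print(circ(wcast(e,zr,s)))
m=cv2.inRange(hsv,(12,120,235),(32,255,255));m[235:]=0
cs,_=cv2.findContours(m,cv2.RETR_EXTERNAL,cv2.CHAIN_APPROX_NONE); c=max(cs,key=cv2.contourArea)[:,0]; print(c.min(0),c.max(0))
e=c[c[:,1]<215]; e=np.array([q for q in e if abs(cv2.pointPolygonTest(cv2.convexHull(c)[:,0],(float(q[0]),float(q[1])),True))<1.5]); print(circ(wcast(e,zr,s)))
E
```

```text
[0.5124451  0.01862574 0.15943994] 0.008179068380878984 39.82987937517464 [ 0.05846685  0.73957725 -0.82504602]
[109 157] [300 234]
[0.4847394  0.01607534 0.05114484]
[110 170] [260 234]
[0.47576982 0.02056719 0.04109459]
```

Emit:
carry_out([
  {"hand": 3,"dp": [-0.2,-0.014,0],"spin": 0},
  {"hand": 3,"dp": [-0.4,-0.014,0],"spin": 0},
  {"hand": 3,"dp": [-0.6,-0.014,0],"spin": 0},
  {"hand": 3,"dp": [-0.8,-0.014,0],"spin": 0},
  {"hand": 3,"dp": [-0.98,-0.014,0],"spin": 0},
  {"hand": 3,"dp": [-0.98,-0.014,0],"spin": 0},
  {"hand": 3,"dp": [-0.98,-0.014,0.15],"spin": 0},
  {"hand": 3,"dp": [-0.98,-0.014,0.2],"spin": 0},
  {"hand": 3,"dp": [-0.98,-0.014,0.2],"spin": 0},
])

```text
time: 13.6
ee_pos: [0.5073, -0.2229, 0.107]
eef_rot: [0.708, 0.707, -0.001, -0.002]
ft_force: [-0.7, 0.7, -0.0]
width: 0.0088
grip_force: 39.8
```

Emit:
carry_out([
  {"hand": 3,"dp": [-0.012,0.006,0.05],"spin": 0},
  {"hand": 3,"dp": [-0.012,0.006,0.1],"spin": 0},
  {"hand": 3,"dp": [-0.012,0.006,0.15],"spin": 0},
  {"hand": 3,"dp": [-0.012,0.006,0.19],"spin": 0},
  {"hand": 3,"dp": [-0.012,0.006,0.22],"spin": 0},
  {"hand": 3,"dp": [-0.012,0.006,0.235],"spin": 0},
  {"hand": 3,"dp": [-0.012,0.006,0.235],"spin": 0},
  {"hand": 3,"dp": [-0.012,0.006,0.235],"spin": 0},
])

```text
time: 14.4
ee_pos: [0.5099, -0.2282, 0.0504]
eef_rot: [0.709, 0.706, 0.0, 0.0]
ft_force: [-0.1, 0.1, -1.1]
width: 0.0085
grip_force: 39.8
```

Emit:
carry_out([
  {"hand": 3,"dp": [0,0,0.006],"spin": 0},
  {"hand": 3,"dp": [0,0,0.012],"spin": 0},
  {"hand": 3,"dp": [0,0,0.012],"spin": 0},
  {"hand": 24,"dp": [0,0,0.012],"spin": 0},
  {"hand": 24,"dp": [0,0,0.012],"spin": 0},
  {"hand": 24,"dp": [0,0,0.012],"spin": 0},
  {"hand": 24,"dp": [0,0,-0.1],"spin": 0},
  {"hand": 24,"dp": [0,0,-0.3],"spin": 0},
  {"hand": 24,"dp": [0,0,-0.5],"spin": 0},
  {"hand": 24,"dp": [0.2,0.2,-0.6],"spin": 0},
  {"hand": 24,"dp": [0.4,0.3,-0.6],"spin": 0},
  {"hand": 24,"dp": [0.6,0.4,-0.6],"spin": 0},
  {"hand": 24,"dp": [0.8,0.5,-0.6],"spin": 0},
  {"hand": 24,"dp": [0.8,0.5,-0.6],"spin": 0},
])

```text
time: 15.8
ee_pos: [0.6364, -0.0252, 0.2]
eef_rot: [0.708, 0.706, 0.0, -0.0]
ft_force: [0.0, 0.3, -0.0]
width: 0.0239
grip_force: 0.0
```

```bash
python3 n.py; python3 - <<'E'
from h import *
s=read_state(); im=camera("wrist"); print(s["ee_pos"])
hsv=cv2.cvtColor(im,cv2.COLOR_RGB2HSV); m=cv2.inRange(hsv,(95,120,60),(120,255,255)); cs,_=cv2.findContours(m,cv2.RETR_EXTERNAL,cv2.CHAIN_APPROX_NONE)
for c in cs:
    if cv2.contourArea(c)>100: print("wrist blue",cv2.boundingRect(c))
t=camera("top"); c=blob(t,(95,120,60),(120,255,255),(247,131)); m=np.zeros(t.shape[:2],np.uint8); cv2.drawContours(m,[c],-1,255,-1)
print("handle cols",[(u,np.flatnonzero(m[:,u])[[0,-1]].tolist(),cast("top",[[u,np.flatnonzero(m[:,u]).mean()]],.036)[0,:2].round(4)) for u in range(255,276,3) if m[:,u].any()])
print("pan cols",[(u,np.flatnonzero(m[:,u])[[0,-1]].tolist(),cast("top",[[u,np.flatnonzero(m[:,u]).mean()]],.026)[0,:2].round(4)) for u in range(220,256,5) if m[:,u].any()],c[:,0].min(),c[:,0].max())
E
```

```text
[ 0.63639453 -0.025184    0.20003413]
top small [ 0.4735 -0.2179  0.0451] 109 [315 174] [346 204]
top middle [ 0.4749 -0.2212  0.056 ] 105 [311 171] [348 208]
top large [ 0.4741 -0.2261  0.0693] 127 [308 168] [352 213]
side small [ 0.4675 -0.2432  0.0487] 187 [250 250] [289 288]
side middle [ 0.4705 -0.2236  0.0561] 242 [247 248] [292 288]
side large [ 0.4701 -0.2211  0.069 ] 187 [241 257] [297 294]
[ 0.6371424  -0.02057284  0.19898136]
wrist blue (255, 50, 58, 157)
handle cols []
pan cols [(220, [136, 137], array([0.6533, 0.1106])), (225, [121, 139], array([0.6738, 0.0945])), (230, [122, 139], array([0.6718, 0.0787])), (235, [122, 140], array([0.6706, 0.063 ])), (240, [122, 140], array([0.6702, 0.0472]))] 220 242
```

```bash
python3 - <<'E'
from h import *
t=cv2.imread("pics/top0.png")[:,:,::-1].copy(); c=blob(t,(95,120,60),(120,255,255),(247,131)); m=np.zeros(t.shape[:2],np.uint8); cv2.drawContours(m,[c],-1,255,-1)
print("handle",[(u,np.flatnonzero(m[:,u])[[0,-1]].tolist(),cast("top",[[u,np.flatnonzero(m[:,u]).mean()]],.036)[0,:2].round(4)) for u in range(255,276,3) if m[:,u].any()],c[:,0].max())
# wrist: pan/handle edges
s=read_state(); im=camera("wrist"); hsv=cv2.cvtColor(im,cv2.COLOR_RGB2HSV); m=cv2.inRange(hsv,(95,120,60),(120,255,255))
for v in range(55,210,8):
    x=np.flatnonzero(m[v,200:400])+200
    if len(x): print(v,x[0],x[-1],wcast([[x.mean(),v],],.03,s)[0,:2].round(4))
for n,a in(("top",(325,191)),("side",(270,262))):
    im=camera(n); c=blob(im,(5,200,60),(26,255,255),a); print(n,len(c),c.min(0),c.max(0),circ(cast(n,c,.078)))
    if n=="side": sd=im
im=camera("top"); cv2.imwrite("pics/x6.png",np.hstack([cv2.resize(im[155:225,290:370],(400,350)),cv2.resize(sd[235:305,230:310],(400,350))])[:,:,::-1])
E
```

```text
handle [(255, [128, 134], array([6.659e-01, 1.000e-04])), (258, [129, 134], array([ 0.6641, -0.0092])), (261, [129, 134], array([ 0.6639, -0.0186])), (264, [129, 134], array([ 0.6636, -0.028 ])), (267, [129, 134], array([ 0.6634, -0.0374])), (270, [129, 134], array([ 0.6632, -0.0468])), (273, [129, 135], array([ 0.6614, -0.0561]))] 275
55 263 312 [0.6844 0.0951]
63 262 311 [0.6837 0.0872]
71 262 311 [0.6856 0.0792]
79 261 310 [0.6848 0.0711]
87 260 309 [0.684  0.0629]
95 260 308 [0.6834 0.0545]
103 259 307 [0.6826 0.0461]
111 258 306 [0.6733 0.0375]
119 258 305 [0.6773 0.0288]
127 257 304 [0.6764 0.02  ]
135 256 303 [0.6687 0.0111]
143 273 286 [0.6634 0.002 ]
151 272 285 [ 0.6624 -0.0072]
159 271 284 [ 0.6615 -0.0165]
167 271 284 [ 0.6659 -0.026 ]
175 270 283 [ 0.6628 -0.0356]
183 269 282 [ 0.6618 -0.0454]
191 268 281 [ 0.6586 -0.0552]
199 270 279 [ 0.6609 -0.0653]
top 78 [317 175] [346 203] [ 0.47405509 -0.22321078  0.04125118]
side 94 [253 247] [287 279] [ 0.46867563 -0.23304159  0.04489725]
```

Orange fits at (0.474,-0.223) with r 41 mm, as it should when seated. Next I'll go to the scoop handle at about (0.6625,-0.0315), yawed about 4°.

Emit:
carry_out([
  {"hand": 40,"dp": [-0.044,0.102,0.1],"spin": 0.022},
  {"hand": 40,"dp": [-0.044,0.102,0.25],"spin": 0.022},
  {"hand": 40,"dp": [-0.044,0.102,0.4],"spin": 0.022},
  {"hand": 40,"dp": [-0.044,0.102,0.55],"spin": 0.022},
  {"hand": 40,"dp": [-0.044,0.102,0.65],"spin": 0.022},
  {"hand": 40,"dp": [-0.044,0.102,0.72],"spin": 0.022},
  {"hand": 40,"dp": [-0.044,0.102,0.76],"spin": 0.022},
  {"hand": 40,"dp": [-0.044,0.102,0.76],"spin": 0.022},
])

```text
time: 17.0
ee_pos: [0.6605, -0.04, 0.0095]
eef_rot: [0.733, 0.681, -0.0, -0.0]
ft_force: [-0.2, 0.3, 0.5]
width: 0.0397
grip_force: 0.0
```

Emit:
carry_out([
  {"hand": 40,"dp": [0.034,0.006,0.02],"spin": 0},
  {"hand": 40,"dp": [0.034,0.006,0.04],"spin": 0},
  {"hand": 40,"dp": [0.034,0.006,0.055],"spin": 0},
  {"hand": 40,"dp": [0.034,0.006,0.055],"spin": 0},
])

```text
time: 17.4
ee_pos: [0.6628, -0.0312, -0.004]
eef_rot: [0.732, 0.681, -0.0, -0.0]
ft_force: [0.2, -0.9, 0.9]
width: 0.0401
grip_force: 0.0
```

No table contact, which confirms the finger offset. Going 5 mm lower and closing gently, then firmly.

Emit:
carry_out([
  {"hand": 40,"dp": [0,0,0.01],"spin": 0},
  {"hand": 30,"dp": [0,0,0.018],"spin": 0},
  {"hand": 24,"dp": [0,0,0.018],"spin": 0},
  {"hand": 20,"dp": [0,0,0.018],"spin": 0},
  {"hand": 16,"dp": [0,0,0.018],"spin": 0},
  {"hand": 12,"dp": [0,0,0.018],"spin": 0},
  {"hand": 8,"dp": [0,0,0.018],"spin": 0},
  {"hand": 8,"dp": [0,0,0.018],"spin": 0},
], force=10)

```text
time: 18.2
ee_pos: [0.6631, -0.0313, -0.0081]
eef_rot: [0.732, 0.681, 0.0, 0.0]
ft_force: [-0.4, -0.5, 0.7]
width: 0.014
grip_force: 10.0
```

Emit:
carry_out([
  {"hand": 5,"dp": [0,0,0],"spin": 0},
  {"hand": 5,"dp": [0,0,0],"spin": 0},
  {"hand": 5,"dp": [0,0,0],"spin": 0},
  {"hand": 5,"dp": [0,0,-0.02],"spin": 0},
  {"hand": 5,"dp": [0,0,-0.04],"spin": 0},
  {"hand": 5,"dp": [0,0,-0.06],"spin": 0},
  {"hand": 5,"dp": [0,0,-0.06],"spin": 0},
], force=60)

```text
time: 18.9
ee_pos: [0.6636, -0.0313, 0.0078]
eef_rot: [0.732, 0.681, 0.001, 0.0]
ft_force: [0.3, -0.1, -2.6]
width: 0.0133
grip_force: 60.0
```

```bash
cat > lip.py <<'E'
from h import *
# front bottom edge of the scoop against the grip: side view of blue, and blue ends in wrist view
s=read_state(); print(s["ee_pos"].round(4),s["width"],s["grip_force"],s["ft_force"].round(2),s["torque"].round(2))
M=np.linalg.inv(get_calibration("wrist")["mount"]); k=get_calibration("wrist")
im=camera("wrist"); hsv=cv2.cvtColor(im,cv2.COLOR_RGB2HSV); m=cv2.inRange(hsv,(95,110,50),(122,255,255)); 
cs,_=cv2.findContours(m,cv2.RETR_EXTERNAL,cv2.CHAIN_APPROX_NONE); print("blue box",[cv2.boundingRect(c) for c in cs if cv2.contourArea(c)>60])
m=cv2.inRange(hsv,(5,60,120),(16,200,255)); cs,_=cv2.findContours(m,cv2.RETR_EXTERNAL,cv2.CHAIN_APPROX_NONE); print("cedar",[cv2.boundingRect(c) for c in cs if cv2.contourArea(c)>60])
g=np.array([0,0,-.026])  # handle mid in tool
for th in range(0,76,5):
    t=np.radians(th); f=[]
    for a,b in((138,-23),(138,-3),(38,7)):  # lip floor, side wall top front, back wall top
        p=g+np.array([a*np.cos(t)+b*np.sin(t),0,a*np.sin(t)-b*np.cos(t)])/1000
        q=M[:3,:3]@p+M[:3,3]; f.append((q[1]/q[2]*k["fy"]+k["cy"]).round(0))
    print(th,f)
E
python3 lip.py
```

```text
[ 0.6636 -0.0313  0.0078] 0.013281049341449299 59.999799653216996 [ 0.32 -0.11 -2.57] [-0.22 -0.   -0.04]
blue box [(240, 287, 27, 25), (203, 0, 101, 177), (193, 0, 127, 264)]
cedar [(216, 316, 56, 8), (451, 287, 35, 43), (469, 212, 43, 46), (246, 44, 35, 10), (473, 0, 39, 119)]
0 [np.float64(-25.0), np.float64(-42.0), np.float64(180.0)]
5 [np.float64(-11.0), np.float64(-29.0), np.float64(177.0)]
10 [np.float64(3.0), np.float64(-16.0), np.float64(175.0)]
15 [np.float64(17.0), np.float64(-3.0), np.float64(174.0)]
20 [np.float64(30.0), np.float64(11.0), np.float64(174.0)]
25 [np.float64(43.0), np.float64(24.0), np.float64(173.0)]
30 [np.float64(57.0), np.float64(37.0), np.float64(174.0)]
35 [np.float64(70.0), np.float64(50.0), np.float64(175.0)]
40 [np.float64(82.0), np.float64(63.0), np.float64(176.0)]
45 [np.float64(95.0), np.float64(76.0), np.float64(178.0)]
50 [np.float64(107.0), np.float64(88.0), np.float64(180.0)]
55 [np.float64(119.0), np.float64(101.0), np.float64(183.0)]
60 [np.float64(132.0), np.float64(113.0), np.float64(185.0)]
65 [np.float64(144.0), np.float64(125.0), np.float64(189.0)]
70 [np.float64(156.0), np.float64(137.0), np.float64(192.0)]
75 [np.float64(167.0), np.float64(149.0), np.float64(196.0)]
```

Firm grip and level lift. Raising higher and squaring the yaw.

Emit:
carry_out([
  {"hand": 5,"dp": [0,0,-0.05],"spin": 0},
  {"hand": 5,"dp": [0,0,-0.12],"spin": 0},
  {"hand": 5,"dp": [0,0,-0.2],"spin": 0},
  {"hand": 5,"dp": [0,0,-0.29],"spin": 0},
  {"hand": 5,"dp": [0,0,-0.38],"spin": -0.008},
  {"hand": 5,"dp": [0,0,-0.46],"spin": -0.016},
  {"hand": 5,"dp": [0,0,-0.52],"spin": -0.024},
  {"hand": 5,"dp": [0,0,-0.55],"spin": -0.024},
  {"hand": 5,"dp": [0,0,-0.56],"spin": -0.024},
  {"hand": 5,"dp": [0,0,-0.56],"spin": -0.024},
])

```text
time: 19.95
ee_pos: [0.6628, -0.0313, 0.1466]
eef_rot: [0.706, 0.708, -0.0, -0.0]
ft_force: [-0.7, 0.0, -1.7]
width: 0.0136
grip_force: 60.0
```

```bash
python3 lip.py | head -3
```

```text
[ 0.6628 -0.0313  0.1466] 0.013564171914560122 59.99983395033723 [-0.7   0.04 -1.71] [-0.21 -0.    0.05]
blue box [(240, 287, 27, 25), (203, 0, 101, 177), (193, 0, 127, 264)]
cedar [(54, 319, 27, 11), (212, 316, 59, 7), (374, 178, 48, 77), (246, 43, 35, 11), (380, 0, 87, 125)]
```

Emit:
carry_out([
  {"hand": 5,"dp": [-0.04,-0.03,0],"spin": 0},
  {"hand": 5,"dp": [-0.1,-0.075,0],"spin": 0},
  {"hand": 5,"dp": [-0.18,-0.135,0],"spin": 0},
  {"hand": 5,"dp": [-0.27,-0.205,0],"spin": 0},
  {"hand": 5,"dp": [-0.37,-0.28,0],"spin": 0},
  {"hand": 5,"dp": [-0.47,-0.357,0],"spin": 0},
  {"hand": 5,"dp": [-0.57,-0.433,0],"spin": 0},
  {"hand": 5,"dp": [-0.67,-0.51,0],"spin": 0},
  {"hand": 5,"dp": [-0.77,-0.585,0],"spin": 0},
  {"hand": 5,"dp": [-0.85,-0.645,0],"spin": 0},
  {"hand": 5,"dp": [-0.92,-0.7,0],"spin": 0},
  {"hand": 5,"dp": [-0.97,-0.737,0],"spin": 0},
  {"hand": 5,"dp": [-1,-0.76,0],"spin": 0},
  {"hand": 5,"dp": [-1,-0.76,0],"spin": 0},
])

```text
time: 21.4
ee_pos: [0.4727, -0.2826, 0.1467]
eef_rot: [0.707, 0.707, -0.0, -0.0]
ft_force: [-0.5, 0.4, -1.6]
width: 0.0137
grip_force: 60.0
```

Emit:
carry_out([
  {"hand": 5,"dp": [-0.04,0,0],"spin": 0},
  {"hand": 5,"dp": [-0.1,0,0],"spin": 0},
  {"hand": 5,"dp": [-0.18,0,0],"spin": 0},
  {"hand": 5,"dp": [-0.25,0,0],"spin": 0},
  {"hand": 5,"dp": [-0.3,0,0],"spin": 0},
  {"hand": 5,"dp": [-0.325,0,0],"spin": 0},
  {"hand": 5,"dp": [-0.328,0,0],"spin": 0},
  {"hand": 5,"dp": [-0.328,0,0],"spin": 0},
])

```text
time: 22.2
ee_pos: [0.474, -0.3631, 0.1466]
eef_rot: [0.706, 0.708, 0.0, -0.0]
ft_force: [-1.3, 0.4, -2.1]
width: 0.0136
grip_force: 60.0
```

```bash
python3 lip.py | head -3; python3 n.py; python3 - <<'E'
from h import *
for n,a in(("top",(325,191)),("side",(270,262))):
    im=camera(n); c=blob(im,(95,120,60),(120,255,255),a); z=.16; p=cast(n,c,z); print(n,p[:,:2].min(0),p[:,:2].max(0),[p[abs(p[:,1]-y)<.008,0].mean().round(4) for y in(-.30,-.28,-.26)])
E
```

```text
[ 0.474  -0.3631  0.1466] 0.013588688523902338 59.999961515809446 [-1.31  0.41 -2.13] [-0.24 -0.03 -0.02]
blue box [(240, 287, 27, 25), (274, 148, 17, 15), (195, 0, 121, 259)]
cedar [(213, 316, 58, 7), (247, 38, 36, 13), (243, 0, 12, 43)]
[ 0.47411486 -0.36289409  0.14669953]
top small [ 0.4729 -0.215   0.0434] 98 [315 174] [344 204]
top middle [ 0.4748 -0.2195  0.0531] 155 [311 171] [347 208]
top large [ 0.4735 -0.2256  0.0664] 213 [308 168] [352 213]
side small [ 0.4557 -0.2727  0.0272] 110 [248 268] [276 288]
side middle [ 0.4263 -0.2546  0.0215] 80 [240 269] [262 287]
side large [ 0.4758 -0.2111  0.0794] 68 [245 281] [276 295]
top [ 0.44998905 -0.36072937] [ 0.50678036 -0.22382679] [np.float64(0.4761), np.float64(0.4778), np.float64(0.4782)]
side [ 0.46548222 -0.38413237] [ 0.48552144 -0.33235628] [np.float64(nan), np.float64(nan), np.float64(nan)]<stdin>:3: RuntimeWarning: Mean of empty slice.
  ret = ret.dtype.type(ret / rcount)
```

Emit:
carry_out([
  {"hand": 5,"dp": [0,-0.01,0.04],"spin": 0},
  {"hand": 5,"dp": [0,-0.01,0.1],"spin": 0},
  {"hand": 5,"dp": [0,-0.01,0.16],"spin": 0},
  {"hand": 5,"dp": [0,-0.01,0.21],"spin": 0},
  {"hand": 5,"dp": [0,-0.01,0.25],"spin": 0},
  {"hand": 5,"dp": [0,-0.01,0.27],"spin": 0},
  {"hand": 5,"dp": [0,-0.01,0.28],"spin": 0},
  {"hand": 5,"dp": [0,-0.01,0.28],"spin": 0},
])

```text
time: 23.25
ee_pos: [0.4713, -0.3638, 0.0768]
eef_rot: [0.706, 0.708, 0.0, 0.0]
ft_force: [-0.2, 0.8, -1.1]
width: 0.0134
grip_force: 60.0
```

Emit:
carry_out([
  {"hand": 5,"dp": [0,0,0],"spin": 0},
  {"hand": 5,"dp": [0,0,0],"spin": 0},
  {"hand": 5,"dp": [0,0,0],"spin": 0},
], force=12)

```text
time: 23.55
ee_pos: [0.4715, -0.3639, 0.0772]
eef_rot: [0.706, 0.708, 0.0, 0.0]
ft_force: [0.4, 0.1, -0.1]
width: 0.0139
grip_force: 12.0
```

```bash
python3 lip.py | head -3
```

```text
[ 0.4715 -0.3639  0.0772] 0.013885702038574824 11.999706635833718 [ 0.42  0.11 -0.12] [-0.17  0.03 -0.02]
blue box [(240, 287, 28, 26), (197, 0, 121, 259)]
cedar [(219, 316, 53, 7), (230, 117, 19, 40), (235, 61, 33, 45), (241, 4, 39, 51)]
```

Emit:
carry_out([
  {"hand": 5,"dp": [0,0,-0.01],"spin": 0},
  {"hand": 5,"dp": [0.01,0,-0.03],"spin": 0},
  {"hand": 5,"dp": [0.02,0,-0.05],"spin": 0},
  {"hand": 5,"dp": [0.03,0,-0.07],"spin": 0},
  {"hand": 5,"dp": [0.045,0,-0.09],"spin": 0},
  {"hand": 5,"dp": [0.06,0,-0.11],"spin": 0},
  {"hand": 5,"dp": [0.064,0,-0.124],"spin": 0},
  {"hand": 5,"dp": [0.064,0,-0.124],"spin": 0},
], force=5)

```text
time: 24.4
ee_pos: [0.4716, -0.3475, 0.1084]
eef_rot: [0.706, 0.708, 0.0, 0.0]
ft_force: [0.2, 1.2, 0.6]
width: 0.0136
grip_force: 5.0
```

```bash
python3 lip.py | head -3;  python3 - <<'E'
from h import *
for n in("top","side"):
    im=camera(n); np.save(f"{n}.npy",im)
    m=cv2.inRange(cv2.cvtColor(im,cv2.COLOR_RGB2HSV),(4,70,120),(14,190,255)); b=(slice(165,215),slice(295,360)) if n=="top" else (slice(225,310),slice(225,310))
    print(n,np.argwhere(m[b]).mean(0)+[b[0].start,b[1].start] if m[b].any() else None,m[b].sum()//255)
w=camera("wrist"); cv2.imwrite("pics/w7.png",w[:,:,::-1])
E
```

```text
[ 0.4716 -0.3475  0.1084] 0.013622222821046874 5.00002528555342 [0.15 1.18 0.6 ] [ 0.04  0.05 -0.04]
blue box [(240, 287, 28, 29), (206, 8, 109, 251)]
cedar [(208, 317, 65, 11), (233, 23, 44, 127)]
top [188.20472441 344.09448819] 127
side [280.5 257.5] 2
```

The scoop droops onto the rim to about 20° as planned. Continuing along the pivot path to about 45°.

Emit:
carry_out([
  {"hand": 5,"dp": [0.017,0,-0.022],"spin": 0},
  {"hand": 5,"dp": [0.034,0,-0.045],"spin": 0},
  {"hand": 5,"dp": [0.052,0,-0.066],"spin": 0},
  {"hand": 5,"dp": [0.073,0,-0.087],"spin": 0},
  {"hand": 5,"dp": [0.095,0,-0.107],"spin": 0},
  {"hand": 5,"dp": [0.122,0,-0.128],"spin": 0},
  {"hand": 5,"dp": [0.15,0,-0.147],"spin": 0},
  {"hand": 5,"dp": [0.15,0,-0.147],"spin": 0},
  {"hand": 5,"dp": [0.15,0,-0.147],"spin": 0},
  {"hand": 5,"dp": [0.15,0,-0.147],"spin": 0},
], force=4)

```text
time: 25.6
ee_pos: [0.4711, -0.3103, 0.1444]
eef_rot: [0.706, 0.708, -0.0, -0.0]
ft_force: [0.7, 1.1, -1.1]
width: 0.0139
grip_force: 4.0
```

```bash
python3 lip.py | head -3;  python3 - <<'E'
from h import *
w=camera("wrist"); cv2.imwrite("pics/w8.png",np.hstack([w[:290,130:400],camera("side")[190:335,200:335].repeat(2,0).repeat(2,1)])[:,:,::-1])
E
```

```text
[ 0.4711 -0.3103  0.1444] 0.013860035229335725 4.000076414713476 [ 0.68  1.15 -1.11] [ 0.01 -0.07 -0.03]
blue box [(239, 287, 30, 28), (210, 76, 88, 183)]
cedar [(242, 89, 21, 7), (238, 52, 29, 35)]
```

View pics/w8.png

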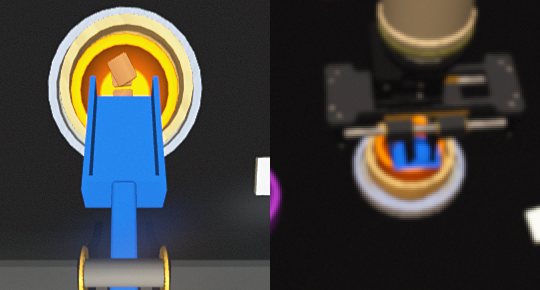

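The pan is empty and the blocks are in the orange dish; the top one shows at picture (121,70). The three rims look concentric. Tightening the grip and lifting the scoop straight out.

Emit:
carry_out([
  {"hand": 5,"dp": [0,0,0],"spin": 0},
  {"hand": 5,"dp": [0,0,0],"spin": 0},
  {"hand": 5,"dp": [0,0,-0.02],"spin": 0},
  {"hand": 5,"dp": [-0.01,0,-0.05],"spin": 0},
  {"hand": 5,"dp": [-0.02,0,-0.1],"spin": 0},
  {"hand": 5,"dp": [-0.02,0,-0.18],"spin": 0},
  {"hand": 5,"dp": [-0.02,0,-0.28],"spin": 0},
  {"hand": 5,"dp": [-0.02,0,-0.4],"spin": 0},
  {"hand": 5,"dp": [-0.02,0,-0.45],"spin": 0},
  {"hand": 5,"dp": [-0.02,0,-0.45],"spin": 0},
], force=60)

```text
time: 26.75
ee_pos: [0.4718, -0.316, 0.259]
eef_rot: [0.706, 0.708, 0.001, 0.002]
ft_force: [-0.0, 0.3, -2.3]
width: 0.0136
grip_force: 60.0
```

```bash
python3 lip.py | head -3
```

```text
[ 0.4718 -0.316   0.259 ] 0.013649200916058174 59.99921749345958 [-0.01  0.27 -2.33] [-0.15  0.    0.  ]
blue box [(239, 287, 30, 27), (210, 77, 89, 182)]
cedar [(218, 307, 63, 14), (490, 36, 22, 73)]
```

Emit:
carry_out([
  {"hand": 5,"dp": [0.1,0.08,0],"spin": 0},
  {"hand": 5,"dp": [0.25,0.19,0],"spin": 0},
  {"hand": 5,"dp": [0.4,0.3,0],"spin": 0},
  {"hand": 5,"dp": [0.55,0.42,0],"spin": 0},
  {"hand": 5,"dp": [0.7,0.53,0],"spin": 0},
  {"hand": 5,"dp": [0.85,0.65,0],"spin": 0},
  {"hand": 5,"dp": [0.95,0.73,0],"spin": 0},
  {"hand": 5,"dp": [1,0.76,0],"spin": 0},
  {"hand": 5,"dp": [1,0.76,0],"spin": 0},
])

```text
time: 27.7
ee_pos: [0.6607, -0.0626, 0.2548]
eef_rot: [0.705, 0.709, -0.001, -0.001]
ft_force: [-0.8, 0.6, -1.9]
width: 0.0134
grip_force: 60.0
```

Emit:
carry_out([
  {"hand": 5,"dp": [0.1,0,0],"spin": 0},
  {"hand": 5,"dp": [0.25,0,0.1],"spin": 0},
  {"hand": 5,"dp": [0.35,0,0.25],"spin": 0},
  {"hand": 5,"dp": [0.35,0,0.4],"spin": 0},
  {"hand": 5,"dp": [0.35,0,0.52],"spin": 0},
  {"hand": 5,"dp": [0.35,0,0.6],"spin": 0},
  {"hand": 5,"dp": [0.35,0,0.65],"spin": 0},
  {"hand": 5,"dp": [0.35,0,0.67],"spin": 0},
  {"hand": 5,"dp": [0.35,0,0.67],"spin": 0},
])

```text
time: 28.6
ee_pos: [0.6602, 0.0217, 0.0897]
eef_rot: [0.707, 0.708, -0.0, 0.0]
ft_force: [0.4, 0.8, -1.1]
width: 0.0137
grip_force: 60.0
```

```bash
python3 lip.py | head -3;  python3 - <<'E'
from h import *
for n,a,b in(("top",(325,191),(slice(165,215),slice(295,360))),("side",(270,262),(slice(235,300),slice(235,305)))):
    im=camera(n); hsv=cv2.cvtColor(im,cv2.COLOR_RGB2HSV)
    for nm,lo,hi,z in(("small",(5,200,60),(26,255,255),.078),("middle",(14,40,90),(30,150,255),.058),("large",(85,10,90),(125,90,255),.036)):
        c=blob(im,lo,hi,a); print(n,nm,circ(cast(n,c,z)).round(4),len(c))
    m=cv2.inRange(hsv,(4,70,100),(14,195,255)); m2=np.zeros_like(m); m2[b]=m[b]
    cs,_=cv2.findContours(m2,cv2.RETR_EXTERNAL,cv2.CHAIN_APPROX_NONE); print("cedar",[(cv2.boundingRect(c),cv2.contourArea(c)) for c in cs if len(c)>4])
E
```

```text
[0.6602 0.0217 0.0897] 0.013657087469023527 59.99922492541373 [ 0.39  0.75 -1.12] [-0.16  0.04 -0.05]
blue box [(239, 287, 30, 28), (210, 76, 101, 183)]
cedar [(211, 316, 58, 6), (404, 287, 37, 43), (409, 247, 38, 12), (402, 0, 49, 194)]
top small [ 0.4735 -0.2235  0.0412] 78
top middle [ 0.4749 -0.2211  0.0561] 105
top large [ 0.4742 -0.226   0.0693] 127
cedar [((322, 188, 12, 6), 38.5)]
side small [ 0.4685 -0.2331  0.045 ] 95
side middle [ 0.4705 -0.2229  0.0559] 244
side large [ 0.4698 -0.2216  0.0685] 186
cedar [((266, 289, 4, 1), 0.0), ((278, 285, 5, 3), 0.0), ((266, 280, 9, 1), 0.0), ((251, 280, 4, 4), 0.0), ((266, 267, 5, 4), 3.5), ((265, 258, 7, 7), 26.0)]
```

The nest is unchanged. Next I'll put the lip down and let the scoop pivot flat in a loose grip.

Emit:
carry_out([
  {"hand": 5,"dp": [0,0,0.016],"spin": 0},
  {"hand": 5,"dp": [0,0,0.032],"spin": 0},
  {"hand": 5,"dp": [-0.038,0,0.063],"spin": 0},
  {"hand": 5,"dp": [-0.076,0,0.094],"spin": 0},
  {"hand": 5,"dp": [-0.11,0,0.131],"spin": 0},
  {"hand": 5,"dp": [-0.14,0,0.168],"spin": 0},
  {"hand": 5,"dp": [-0.168,0,0.21],"spin": 0},
  {"hand": 5,"dp": [-0.192,0,0.252],"spin": 0},
  {"hand": 5,"dp": [-0.206,0,0.284],"spin": 0},
  {"hand": 5,"dp": [-0.218,0,0.315],"spin": 0},
  {"hand": 5,"dp": [-0.226,0,0.34],"spin": 0},
  {"hand": 5,"dp": [-0.232,0,0.362],"spin": 0},
  {"hand": 5,"dp": [-0.236,0,0.38],"spin": 0},
  {"hand": 5,"dp": [-0.238,0,0.388],"spin": 0},
  {"hand": 5,"dp": [-0.238,0,0.388],"spin": 0},
], force=6)

```text
time: 30.25
ee_pos: [0.6606, -0.0368, -0.0074]
eef_rot: [0.706, 0.708, 0.0, 0.0]
ft_force: [-1.0, -1.8, 1.0]
width: 0.0138
grip_force: 6.0
```

```bash
python3 lip.py | head -3
```

```text
[ 0.6606 -0.0368 -0.0074] 0.013839040674391543 5.999885201454163 [-0.98 -1.83  0.97] [-0.24  0.19 -0.05]
blue box [(240, 287, 27, 21), (256, 144, 35, 17), (192, 0, 128, 266)]
cedar [(209, 316, 61, 7), (468, 287, 18, 43)]
```

Flat within the view's limits. Opening, then rising and moving over to check the nest.

Emit:
carry_out([
  {"hand": 20,"dp": [0,0,0],"spin": 0},
  {"hand": 30,"dp": [0,0,0],"spin": 0},
  {"hand": 36,"dp": [0,0,0],"spin": 0},
  {"hand": 36,"dp": [0,0,0],"spin": 0},
  {"hand": 36,"dp": [0,0,-0.08],"spin": 0},
  {"hand": 36,"dp": [0,0,-0.2],"spin": 0},
  {"hand": 36,"dp": [0,0,-0.4],"spin": 0},
  {"hand": 36,"dp": [0,0,-0.6],"spin": 0},
  {"hand": 36,"dp": [-0.1,0,-0.8],"spin": 0},
  {"hand": 36,"dp": [-0.3,-0.2,-1],"spin": 0},
  {"hand": 36,"dp": [-0.5,-0.4,-1],"spin": 0},
  {"hand": 36,"dp": [-0.7,-0.6,-1],"spin": 0},
  {"hand": 36,"dp": [-0.9,-0.76,-1],"spin": 0},
  {"hand": 36,"dp": [-1,-0.76,-1],"spin": 0},
  {"hand": 36,"dp": [-1,-0.76,-1],"spin": 0},
  {"hand": 36,"dp": [-1,-0.76,-1],"spin": 0},
])

```text
time: 31.9
ee_pos: [0.4669, -0.2931, 0.2437]
eef_rot: [0.709, 0.705, -0.0, 0.001]
ft_force: [-0.9, 0.7, -0.5]
width: 0.0359
grip_force: 0.0
```

```bash
python3 - <<'E'
from h import *
s=read_state(); im=camera("wrist"); hsv=cv2.cvtColor(im,cv2.COLOR_RGB2HSV); print(s["ee_pos"],s["ft_force"])
m=cv2.inRange(hsv,(4,70,100),(14,195,255)); m[240:]=0
cs,_=cv2.findContours(m,cv2.RETR_EXTERNAL,cv2.CHAIN_APPROX_NONE)
for c in cs:
    if cv2.contourArea(c)>15: x,y,w,h=cv2.boundingRect(c); print("cedar",(x,y,w,h),cv2.contourArea(c),wcast([[x+w/2,y+h/2]],.035,s)[0].round(3))
m=cv2.inRange(hsv,(10,180,120),(32,255,255)); m[240:]=0; c=max(cv2.findContours(m,0,1)[0],key=cv2.contourArea)[:,0]; print("small",c.min(0),c.max(0),circ(wcast(c,.078,s)))
t=camera("top"); c=blob(t,(95,120,60),(120,255,255),(247,131)); p=cast("top",c,.03); print("scoop",p.min(0),p.max(0),len(c))
d=camera("side"); c=blob(d,(95,120,60),(120,255,255),(323,200)); p=cast("side",c,.03); print("scoop side",p.min(0),p.max(0))
hsv=cv2.cvtColor(t,cv2.COLOR_RGB2HSV); m=cv2.inRange(hsv,(4,70,100),(14,195,255)); m[:105]=0
print("top cedar",[(cv2.boundingRect(c),cv2.contourArea(c)) for c in cv2.findContours(m,0,1)[0] if cv2.contourArea(c)>6])
# block edges: contrast-stretched block pixels inside the small dish
x0,y0,x1,y1=[*np.int32(0*c[0]),0][:0] or (0,0,0,0)
E
```

```text
[ 0.46693789 -0.29309939  0.24366261] [-0.93474149  0.67045052 -0.4960554 ]
cedar (500, 83, 12, 40) 132.5 [ 0.778 -0.222  0.035]
small [220  70] [295 147] [ 0.47211127 -0.22676324  0.04106793]
scoop [ 0.6302626  -0.06627567  0.03      ] [0.69024939 0.1043476  0.03      ] 141
scoop side [ 0.64789289 -0.07407502  0.03      ] [0.68579637 0.02234991 0.03      ]
top cedar [((322, 188, 12, 6), 37.0)]
```

```bash
python3 - <<'E'
from h import *
im=camera("wrist"); h=cv2.cvtColor(im,cv2.COLOR_RGB2HSV)[70:148:2,218:298:2].astype(int)
for r in h: print("".join(" " if p[2]<90 and p[1]<120 else "."if p[1]>=215 else chr(65+min(25,p[2]//10)) for p in r))
E
```

```text
YYYYMZZYYYYZYTNOPRTTSPOOUZZYYYYYYXYYYX  
YYXTZYYYYZWNPUYYZYYYYZYYUPPXZYYYYZXYYYY 
YTRZYYYZYNSWYYYYYYYYYYYYYYXROYZYYYYXYYYY
TUZYYYZRPYYYYYYYYYYYYXYYYYYYWOUZYYYYWYYY
OZYYYYNTYYYXY...........YXXYYYSOYYYYZXYY
ZYYYYMXYYYY...............YXYYYWOZYYYYYY
YYYYMXYYY...................YYYYVPZYYYXY
YYYMVYX.......................YYYUPZYYYT
YZNWYY.........................YYYSRZYYY
YXOZX............WY.............YYZNYYYZ
ZMYY...........WYYYY.............YYVOZYY
UPYY.........WYYYYYY.............YYZOYYY
MYY.........WXYYYYYYX.............YYXPZY
LY..........WXXYYYYYY..............YZNZY
SY...........XXYYYYYYX.............YYPTY
X............YXXYYYYYY..............YWPZ
Y.............XXYYYYYYY.............YYNZ
..............WXXYYYYYY.............YYOZ
..............YXXXYYXY...............YOZ
..............YWXXXWY................YOX
..............YYYY...................YPV
..............YWVWXVW................YQS
..............XYYYYYX................ZPX
..............YYYYYYX................ZPZ
..............YYYYYXXY...............YOZ
..............YYYYXXXX...............ZNZ
..............YYYYXXXY...............TOY
..............YYYYYYY................PVY
....................................YNZY
R...................................SQZY
V...................................NZYY
ZX.................................TRZYY
YY.................................OZYYZ
YYW...............................RWYYYV
YYY...............................QZYYYN
YYYY.............................QZYYYUQ
XYYYY...........................RZYYYWLZ
XXYYYY.........................UYYYYXOVY
TXXYYYYY......................WYYYYXRSYY
```

```bash
python3 - <<'E'
from h import *
F=lambda im:[(cv2.boundingRect(c),cv2.contourArea(c)) for c in cv2.findContours(cv2.inRange(cv2.cvtColor(im,cv2.COLOR_RGB2HSV),(3,70,100),(16,200,255))[100:300],0,1)[0] if cv2.contourArea(c)>4]
t0=cv2.imread("pics/top0.png")[:,:,::-1].copy(); t=camera("top"); print(F(t0)); print(F(t))
d=cv2.threshold(cv2.absdiff(t0,t).max(2),40,255,0)[1]
print("diff",[(cv2.boundingRect(c),cv2.contourArea(c)) for c in cv2.findContours(d,0,1)[0] if cv2.contourArea(c)>4])
s0=cv2.imread("pics/side0.png")[:,:,::-1].copy(); s=camera("side"); d=cv2.threshold(cv2.absdiff(s0,s).max(2),40,255,0)[1]
print("sdiff",[(cv2.boundingRect(c),cv2.contourArea(c)) for c in cv2.findContours(d,0,1)[0] if cv2.contourArea(c)>8])
h=cv2.cvtColor(t,cv2.COLOR_RGB2HSV)[172:206,312:350].astype(int)
for r in h: print("".join("." if p[1]>=215 else chr(65+min(25,p[2]//10)) for p in r))
E
```

```text
[((0, 96, 21, 50), 255.0), ((382, 94, 9, 12), 49.0), ((243, 31, 7, 5), 21.0), ((235, 30, 7, 5), 21.0), ((227, 28, 6, 5), 19.5), ((172, 22, 16, 15), 10.5), ((485, 0, 27, 33), 630.5), ((0, 0, 23, 11), 160.5)]
[((0, 96, 20, 57), 267.5), ((322, 87, 12, 8), 47.5), ((172, 22, 15, 6), 7.0), ((485, 0, 27, 33), 618.0), ((0, 0, 23, 11), 160.0)]
diff [((223, 357, 23, 27), 428.0), ((230, 345, 8, 12), 39.5), ((22, 306, 19, 3), 31.5), ((0, 295, 222, 89), 8874.5), ((2, 272, 22, 35), 142.5), ((0, 245, 65, 62), 1782.0), ((150, 174, 31, 29), 652.0), ((311, 171, 38, 38), 1060.5), ((236, 169, 38, 38), 1062.5), ((243, 130, 7, 6), 30.0), ((273, 129, 4, 6), 7.5), ((220, 121, 52, 22), 391.5), ((239, 117, 246, 267), 21657.5)]
sdiff [((245, 246, 50, 46), 1692.0), ((227, 196, 9, 8), 21.0), ((51, 195, 10, 12), 41.0), ((79, 192, 12, 7), 44.5), ((235, 188, 62, 38), 1302.5), ((288, 182, 47, 35), 682.5), ((39, 180, 9, 12), 21.5), ((100, 178, 11, 12), 63.5), ((223, 176, 17, 11), 117.0), ((316, 174, 9, 8), 25.5), ((63, 145, 7, 4), 10.5), ((41, 130, 79, 73), 2642.5), ((291, 47, 16, 8), 55.0), ((95, 0, 236, 171), 15137
[... 658 characters left out ...]
VVUTM.....VRUTVVUSSSVXX.........X.UUJ
SUVVTK....RTTTTTSQSSRSVX.........X.SUK
RUVVUL....TTTTTSSRTTSSWX.........X.TUL
QVVVVM..X.TTTTSSSQTTTTW...........XVTK
OVVTVO..X.VTSSSSONSTTTVX..........XUTK
LVVUVP.....TSUQTQJQQQUWX..........VUSK
KVVVVT...X.PURQVW.WVVWX...........UVSJ
KSVVVVN..X..X......X.............XVWRH
LMVVVVR...X......................UVVQJ
MJUVVSTN...X......X.............VUVSNO
PLOVWVUTN...X..................WVVUQIS
RPJTWWVUTL....................UVVVROMT
TRLNUVVUURL...XX.............SUVVSQJST
TTPLOVUUUURN..S..........X..RSVVTQOMUT
UURPLOSUVUUSRNL..........VSRSVVTRQNSUR
RTTRPLNTVVVVURROO..STTUUUORTVVTRQMRTRK
LSUTPPMNRWVVVTRSPQRRROPPUSVVVPRRMRTUKC
FMUTRRPNMQTVUUSTSUVVUTTTVVVTTORNQUTOCD
```

```bash
python3 - <<'E'
from h import *
s=read_state()
for w,t in(((252,100),(324.5,190.5)),((253,118),(331,190))):
    best=min(np.arange(0,.1,.002),key=lambda z:np.linalg.norm(wcast([w],z,s)-cast("top",[t],z)))
    print(best,wcast([w],best,s),cast("top",[t],best))
    for z in(.02,.033,.05): print(z,wcast([w],z,s)[0,:2].round(4),cast("top",[t],z)[0,:2].round(4))
d=camera("side"); h=cv2.cvtColor(d,cv2.COLOR_RGB2HSV)[244:292,246:294].astype(int)
for r in h: print("".join("c" if p[1]<195 and p[0]<16 else "." if p[1]>=195 else chr(65+min(25,p[2]//10)) for p in r))
E
```

```text
0.05 [[ 0.47042144 -0.20794179  0.05      ]] [[ 0.47255084 -0.20692548  0.05      ]]
0.02 [ 0.4703 -0.2079] [ 0.4751 -0.2127]
0.033 [ 0.4703 -0.2079] [ 0.474  -0.2102]
0.05 [ 0.4704 -0.2079] [ 0.4726 -0.2069]
0.046 [[ 0.47168836 -0.22873099  0.046     ]] [[ 0.47394629 -0.22766942  0.046     ]]
0.02 [ 0.4717 -0.2301] [ 0.4762 -0.2331]
0.033 [ 0.4717 -0.2294] [ 0.4751 -0.2304]
0.05 [ 0.4717 -0.2285] [ 0.4736 -0.2268]
cBcccBccBccccccccBcccBcccccBccBcBccBcBBcBcccBBBc
cccBccBBccBcccccccccccccccccccBccccBcccccccBcBBc
cccccccccBcBBcccccccccccccccccccccccccBccccccBBB
BccccBcccBBccccccc..........ccccccccBccBccBccBcc
cBBcccccccccFcccc.............cQNKcFcccccBccBBcc
BccBccccccFJNRU.................VTQLHEccBcccBcBc
cccBBccccHMRUX...................YWTPKGccccBcBBB
cccccccFJOTXY.....................YXWRMHEccBBBcB
cBcccDGKQUXY.......................YYXTOJccBBBBB
cccccGLQVXY.........................ZYXUPJccBBcc
ccccGLRVXY...........................ZYXUPJccBcc
cCEccRVXY.............................ZYXUPIccBB
CEHccVXXY..............................YYXUNHcCB
EIMcVXXY................................YXWS
[... 970 characters left out ...]
.ccVXXWURPQSTT
TcSccPQSUWXXWVc...................cUWXXWURPPRTcU
TcccRcPQSUWXXXWVcc.............cccUVWWWURPPQSTTU
UTcccccQQRTVWXXXXWVccc.....ccccVVVVVVUTRPOPRScTU
UTccccccQQRSUWXXXXXXWVVVVVVVWWWWWVUTSRQPOPRSTcUU
TTTccccccQQRSTUVWXXXXWWWXXXWWWWWVUSRQPPOccSTcTUT
RTUTcSScccQQRRSTUVWWWVVWWWWVVVUUSRPPPPccccccTUUR
PSUUTTTSRcccQRRRSSSTTTTTUUTTSSRRQPPPPccccccTUUSP
MQTUUTTUTRcccQQQQQQRRRRRRRRRQQPPPPPPcccSTcTUUTQL
cNQTUUUUUUSRcccQQQQQQQQQQQQQPPPOPccccRSTTTUUTQMc
ccNQTUUVVVUTRccccQQQQQQQQQQPPOOccccRSTUUUUUTRNcc
cccNQTUVVVVVUSRcccccPPPPPPPPOccccRTUVVUUUUTQNccc
cccccPSUUVVVVUUSRQcccccccccccccRTUVVVVVVUSPNcccc
CcccccORTUVVVVVVUTSRRQccccQQRSTUVVVVVVUTSPcccccc
CcccccccPSTUVVVVVVUUUUTTTTTUUUVVVVVVUTSQOccccccc
```

Emit:
carry_out([
  {"hand": 36,"dp": [-0.1,0.1,0],"spin": 0},
  {"hand": 36,"dp": [-0.24,0.3,0],"spin": 0},
  {"hand": 36,"dp": [-0.24,0.4,0],"spin": 0},
  {"hand": 36,"dp": [-0.24,0.4,0],"spin": 0},
  {"hand": 36,"dp": [-0.24,0.4,0],"spin": 0},
])

```text
time: 32.75
ee_pos: [0.5719, -0.3461, 0.2412]
eef_rot: [0.706, 0.709, -0.001, -0.001]
ft_force: [0.3, 0.5, -0.2]
width: 0.0359
grip_force: 0.0
```

```bash
python3 - <<'E'
from h import *
s=read_state(); print(s["ee_pos"]); im=camera("wrist"); 
hs=cv2.cvtColor(im,cv2.COLOR_RGB2HSV)
m=cv2.inRange(hs,(10,215,120),(32,255,255)); m[240:]=0; c=max(cv2.findContours(m,0,1)[0],key=cv2.contourArea)[:,0]; a,b=c.min(0),c.max(0); print(a,b)
for r in hs[a[1]:b[1]:2,a[0]:b[0]:2].astype(int): print("".join("." if p[1]>=215 else chr(65+min(25,p[2]//10)) for p in r))
m=cv2.inRange(hs,(4,70,100),(16,200,255)); print([(cv2.boundingRect(c),cv2.contourArea(c)) for c in cv2.findContours(m,0,1)[0] if cv2.contourArea(c)>20])
E
```

```text
[ 0.57191493 -0.34606722  0.24118907]
[120  14] [203  99]
EDLZYYYYYYYNMS.......XSSTSQPONNRZYYYYZQXYY
DFZYYYYYZWNT.............YYYXWQNNYYYYYZNXY
CVYYYYYYR..................YYXYXSOTZYYYZPX
PZXYYYYS.....................XXXXXROZYYYYQ
ZXYYYYV.......................XXXXYVPZYYYY
YYYYYX.........................YXXXXXSYYYY
XYYYX............................XXXYYSYYY
YYYY..............................XYYYYUYY
YYYY.................XT...........XYYYYYYY
YYY................XYXYO...........UYYYYWY
YY................XYYXYU............SYYYYX
YY..............VXXXYYXYM............VYYYY
YY..............XXXXYYXXX.............YYYY
Y...............XXXXXYYXYN............QYYY
Y................XXXXYYYXX.............TYY
Y................YXXXXYYXYQ.............ZY
..................XXXXXYYXYK............UY
...................XXXXXYYYLP...........OY
...................XXXXXYWLKM............Z
....................XXXXPKOLL............T
....................WXULNUYNK.............
....................YULNWWWLJ.............
......................MLLNQQ..............
....................XXYXYYYW..............
Y.........
[... 219 characters left out ...]
.......YXXWVVWLK............
XYY......................................O
SYY......................................W
UZYY.....................................Z
YRYYY...................................QY
YRYYY...................................ZX
YYLZYY.................................TYY
YYRRYYY...............................PYXY
YXYJYYYY..............................YXYY
XXYUKYYYY............................YYYYY
IYYYPKYYYYY........................OXYYYYY
DOYXYMMYYYYY......................RZXYYYYW
DDYXYYKOYYYYYY..................QXYYYYYYWL
DDFXYYXKQYYYYYYXY............QWYYWYYYYZYLS
[((32, 296, 26, 34), 131.5), ((229, 289, 23, 26), 255.5), ((151, 30, 28, 44), 576.5), ((428, 0, 40, 83), 701.5)]
```

The two top blocks sit high (about 50 mm) and lean on a third one, lit between them. There is no block left in the scoop or on the ledge. The scoop was released at the same handle height at which it was first gripped flat, so I'm handing in.

```bash
python3 -c "
from bench import *
print(close_job())"
```

```text
the job is handed in; nothing more can be done
None
```

I handed the job in, and no verdict came back: the dishes are nested, the scoop is empty and back flat on the ledge, and the blocks are in the small dish, though I only saw two clearly and inferred the third beneath them.

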